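Put the stone chisels away by kind

ROBOT

A 6-joint arm with a two-finger parallel gripper is mounted at the origin on the work surface. World frame = base frame: x ahead of the robot, y to its left, z up, the work surface at z = 0. Lengths are in mm, angles in rad, forces in N, time in s.
With the tool pointing down it reaches from about 300 to 775 mm from the base axis. Payload 14.6 kg.
Tool frame: the origin (TCP) lies at the very end of the fingers, on their centre line; the grasp point (between the pads) lies 19 mm behind it; z points along the fingers, y is the line along which they close (so a half turn about z gives the same grasp; the last joint's range is limited). The gripper opens to 94 mm and grips with 3 to 60 N. Pads are 16 mm wide; open, the fingers measure 119 mm over their backs; the gripper's body (75 mm by 177 mm) begins 78 mm behind the grasp point.
Start: joints at [-1.401, 0.3, 1.521, -0, 1.321, -0.067], TCP at [129.02, -534.643, 205.446] pointing down, gripper open.
Joint ranges: [-3.03, 3.03], [-0.79, 2.21], [0.23, 2.52], [-1.04, 4.18], [0, 3.07], [-2.55, 2.55]. Speed limits (rad/s): [2.22, 2.22, 2.57, 3.14, 3.14, 3.14].

INTERFACE

Orientations are given as [roll, pitch, yaw] about the fixed x, y, z axes, in that order (R = Rz(yaw) Ry(pitch) Rx(roll)).
In Python, from cell import manip, camera, get_calibration gives the robot as it stands. The module is installed in compiled form; this text tells all that it offers.
- The arm moves only by the tool jog_arm, never from a script. Its argument "plan" is one flat list of numbers, 6 for each row, row after row: the shift along the world's x, y, z in m, then the turn, a rotation vector about the world's x, y, z in degrees. A call has 1 to 20 rows; each row is the pose to reach, as a shift and turn from the pose commanded when the call began; what a row does not reach only later rows make up. A row lasts 1/10 s, in which the tool goes at most 50 mm and 8.59 degrees, less where a joint would pass 70% of its speed; a pose out of reach is approached as far as the arm can. A call with a gripper value outside its range is refused whole. "claw" is the finger opening in m, from 0 to 0.094, set as the call begins (left out, the last holds). The fingers move at their own pace and stop on an object; "force" is the grip in N (left out, the last holds). Time passes only in rows, so rows that repeat a pose let the fingers close. It gives the time, the measured TCP pose, the force, the opening and the grip force at its end, in the units of the state.
- manip.read_state(): the state, without advancing time (a new reading comes with each control period).
- camera(name): name is "side" or "top"; returns (picture, depth): 420x560x3 uint8, red, green, blue; 420x560 float32, mm along the optical axis (not along the pixel's ray), 0 where there is no reading.
- get_calibration(name): a dict with "fx", "fy", "cx", "cy" (pixels), "origin" and "attitude" of the camera in the world. Camera axes: x right, y down, z forward; pixel columns grow to the right and rows downward; lengths in mm; the calibration is good to about 2 mm. A picture is of the moment at which its call begins. get_calibration takes no time and is no camera call.
- manip.sign_off(): hands the job in; it is judged then, once.
The state is a dict: "clock": time; "joints": joint angles; "qd": joint speeds; "effort": joint torques, N m; "eef_pos": TCP position; "eef_rot": TCP orientation; "wrist_force": force on the tool from outside, world axes, zero at the start; "moment": the same for the moment, N m; "finger_gap": finger opening in mm; "finger_force": force on a finger pad.
Only numpy, scipy, OpenCV 4.12 (cv2) and the standard library are available. Lean on these libraries where they do the work, as an engineer would, in place of code of your own. Each camera call takes 0.05 s, during which the arm holds its last target. There are 200 camera calls.

TASK

Tidy the carver's bench: put the four loose stone chisels (one point, one flat, two toothed claws) away, each in the wooden tray that already holds a chisel of its own kind. Lay them down, don't drop them, lengthwise and flat on the tray floor, side by side with none on top of another, and leave the chisels already put away where they lie.

Things in the scene. Friction and masses are not known exactly. Their poses are not given: they have to be found in the camera images.
- chisel_point: Loose dark steel stone chisel on the bench, the point, 155 mm long, 0.2 kg. Octagonal bar 14 mm across from the struck end (x -77) to x +20 mm, then tapering to a sharp tip at x +77, never wider than the bar. Origin on the bar's axis at mid-length, 7 mm above its support; x towards the working end, z up. Grip across the bar; balances at x -12 to 0 mm.
- chisel_claw_a: Loose dark steel stone chisel on the bench, one of two alike claws, 155 mm long, 0.2 kg. Octagonal bar 14 mm across from the struck end (x -77) to x +20 mm, then flaring to a blade 33 mm wide, 8 mm thick, with four teeth 5 mm wide, 12 mm long, to x +77. Origin on the bar's axis at mid-length, 7 mm above its support; x towards the working end, z up. Grip across the bar; balances at x -12 to 0 mm.
- chisel_claw_b: Loose dark steel stone chisel on the bench, one of two alike claws, 155 mm long, 0.2 kg. Octagonal bar 14 mm across from the struck end (x -77) to x +20 mm, then flaring to a blade 33 mm wide, 8 mm thick, with four teeth 5 mm wide, 12 mm long, to x +77. Origin on the bar's axis at mid-length, 7 mm above its support; x towards the working end, z up. Grip across the bar; balances at x -12 to 0 mm.
- chisel_flat: Loose dark steel stone chisel on the bench, the flat, 155 mm long, 0.2 kg. Octagonal bar 14 mm across from the struck end (x -77) to x +20 mm, then flaring to a plain straight-edged blade 20 mm wide, 7 mm thick, no teeth, to x +77. Origin on the bar's axis at mid-length, 7 mm above its support; x towards the working end, z up. Grip across the bar; balances at x -12 to 0 mm.
- tray_point: Fixed low wooden tray, 207 x 167 mm, inside 195 x 155, rim 25 mm and floor 5 mm above the bench. Origin: centre of its underside; x along its long sides, y across, z up. The three trays look alike: this one is known by the point chisel lying in it along its +y wall, axis 53 to 58 mm from the middle; the rest of its floor is free.
- tray_claw: Fixed low wooden tray, 207 x 167 mm, inside 195 x 155, rim 25 mm and floor 5 mm above the bench. Origin: centre of its underside; x along its long sides, y across, z up. The three trays look alike: this one is known by the claw chisel lying in it along its +y wall, axis 53 to 58 mm from the middle; the rest of its floor is free.
- tray_flat: Fixed low wooden tray, 207 x 167 mm, inside 195 x 155, rim 25 mm and floor 5 mm above the bench. Origin: centre of its underside; x along its long sides, y across, z up. The three trays look alike: this one is known by the flat chisel lying in it along its +y wall, axis 53 to 58 mm from the middle; the rest of its floor is free.
- stored_point: Chisel like the loose point (same sizes, origin and axes), loose too but already put away: it lies on its tray's floor, lengthwise beside the tray's +y wall, and stays there.
- stored_claw: Chisel like the loose claws (same sizes, origin and axes), loose too but already put away: it lies on its tray's floor, lengthwise beside the tray's +y wall, and stays there.
- stored_flat: Chisel like the loose flat (same sizes, origin and axes), loose too but already put away: it lies on its tray's floor, lengthwise beside the tray's +y wall, and stays there.
Not all that is in view belongs to the job. Leave any red look-alike of the chisel_claw_a alone.

How it is judged:
By the outcome, as a careful person would: the job done as asked, in the order asked, and still so for the second after the job is handed in, with the robot touching nothing.
It also fails if it takes over 112 s, if anything falls off the work surface, if the arm or the gripper's body presses on something with over 40 N, if the wrist force passes 120 N, or if a joint passes its speed limit or range.

## Working session

There is one attempt and no reset: what is moved stays moved. The work goes in short steps, Python scripts to look and compute and a tool call to move; the robot and the scene stay as the last step left them, time stands still between calls to the robot, and variables do not carry over. Pictures are saved under pics/ and viewed, at most 14 in all, crops included, and the job is handed in when it is done.

Besides the shell and the picture viewer there is one more tool, called as name(argument=value, ...) on one line, values as JSON. jog_arm: Moves the arm, as the interface text tells. Its arguments: {"type":"object","properties":{"plan":{"type":"array"},"claw":{"type":"number"},"force":{"type":"number"}},"required":["plan"]}

```bash
mkdir -p pics; cat > h.py <<'E'
import numpy as np,cv2
from cell import manip,camera,get_calibration
def snap(n,f):
    p,d=camera(n); cv2.imwrite(f'pics/{f}.png',p[:,:,::-1]); np.save(f'pics/{f}.npy',d); return p,d
def Rc(n):
    c=get_calibration(n); return c,np.array(c['attitude']),np.array(c['origin'])
E
python3 - <<'E'
from h import *
for n in('top','side'):
    p,d=snap(n,n+'0'); print(get_calibration(n))
print(manip.read_state())
E
```

```text
{'fx': 418.37158937167004, 'fy': 418.37158937167004, 'cx': 284.4279585989979, 'cy': 212.2528283356834, 'origin': array([337.3333863 , -33.62224832, 945.81318175]), 'attitude': array([-3.06459167,  0.02461999, -1.5977114 ])}
{'fx': 425.0016682461718, 'fy': 425.0016682461718, 'cx': 276.45817655397394, 'cy': 210.3285783375552, 'origin': array([300.42300833, 832.80937535, 708.5657803 ]), 'attitude': array([-2.2170275 ,  0.0238717 , -3.02452971])}
{'clock': 0.1, 'joints': array([-1.40056135e+00,  3.00430851e-01,  1.52152805e+00,  3.65602997e-05,
        1.32068324e+00, -6.65932669e-02]), 'qd': array([ 4.16446658e-04, -9.44562157e-04, -2.20990365e-03, -1.02944982e-03,
       -2.08379756e-04,  9.55062483e-05]), 'effort': array([ 9.56664808e-04, -5.32643723e+01, -3.53283799e+01,  7.09592854e-02,
        2.35332007e-02, -3.94556946e-05]), 'eef_pos': array([ 129.01149999, -534.41325836,  204.93083688]), 'eef_rot': array([-3.14054785e+00, -1.05172012e-04,  2.36819117e-01]), 'wrist_force': array([-0.47622238, -0.19599289,  0.58410757]), 'moment': array([-0.02502622,  0.0092498 , -0.06591484]), 'finger_force': 0.0, 'finger_gap': 94.07135407123324}
```

View pics/top0.png

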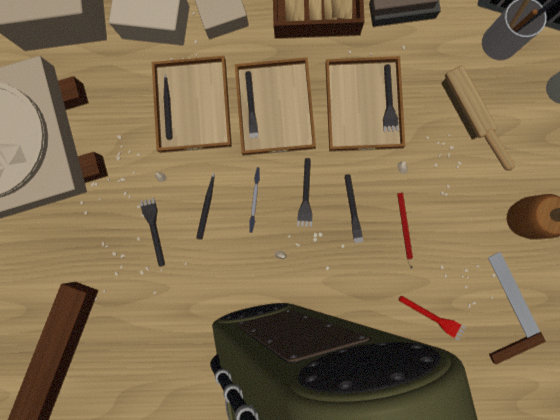

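View pics/side0.png

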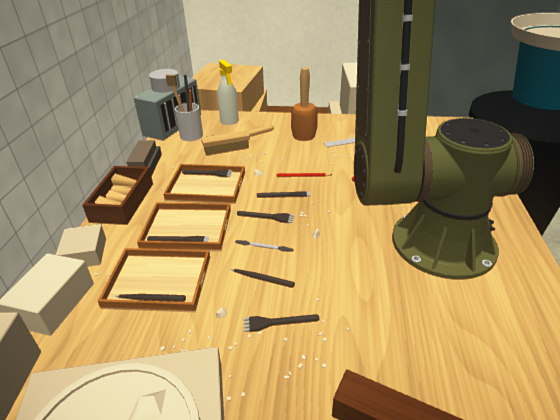

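Top view: the trays are point (190,105), flat (275,105) and claw (365,103). The loose chisels are claw (153,232), point (206,207), claw (305,192) and flat (353,208). The silver tool (254,200), the red pencil and the red claw are not part of the job.

```bash
cat >> h.py <<'E'
from scipy.spatial.transform import Rotation as Rot
def cam(n):
    c=get_calibration(n); return c,Rot.from_euler('xyz',c['attitude']).as_matrix(),np.array(c['origin'])
def ray(n,uv,z):
    c,R,o=cam(n); uv=np.atleast_2d(uv).astype(float)
    v=np.c_[(uv[:,0]-c['cx'])/c['fx'],(uv[:,1]-c['cy'])/c['fy'],np.ones(len(uv))]@R.T
    return o+v*((z-o[2])/v[:,2])[:,None]
def cloud(n,d):
    c,R,o=cam(n); v,u=np.mgrid[:d.shape[0],:d.shape[1]]
    return np.stack([(u-c['cx'])/c['fx']*d,(v-c['cy'])/c['fy']*d,d],-1)@R.T+o
def proj(n,P):
    c,R,o=cam(n); q=(np.atleast_2d(P)-o)@R; return np.c_[q[:,0]/q[:,2]*c['fx']+c['cx'],q[:,1]/q[:,2]*c['fy']+c['cy']]
def chisel(p,roi,z,n='top',thr=75):
    # axis from the bar: PCA of dark px, ends, then widths -> working end
    x0,y0,x1,y1=roi; m=np.zeros(p.shape[:2],np.uint8); m[y0:y1,x0:x1]=(p[y0:y1,x0:x1].max(2)<thr)
    k,l,s,_=cv2.connectedComponentsWithStats(m); i=1+s[1:,4].argmax()
    v,u=np.where(l==i); P=ray(n,np.c_[u,v],z)[:,:2]
    c=P.mean(0); a=np.linalg.svd(P-c)[2][0] if len(P)<3000 else None
    t=(P-c)@a; e=(t.max()+t.min())/2
    mid=c+a*e; w=(P-mid)@[-a[1],a[0]]; t=t-e
    return mid,a,t.max()-t.min(),[np.ptp(w[(t>lo)&(t<lo+20)]) for lo in(-75,-50,0,30,55)],len(P)
E
python3 - <<'E'
from h import *
p=cv2.imread('pics/top0.png')[:,:,::-1]; d=np.load('pics/top0.npy')
C=cloud('top',d)
print('bench z',[C[v,u,2].round(1) for u,v in((230,220),(330,270),(120,150),(190,120),(345,100))])
for k,r in dict(cA=(135,192,170,272),pt=(192,170,220,245),cB=(293,152,318,232),fl=(340,170,366,247)).items():
    m,a,L,w,n=chisel(p,r,7); print(k,m.round(1),a.round(3),np.degrees(np.arctan2(a[1],a[0])).round(1),L.round(1),np.round(w),n)
for k,r in dict(spt=(160,70,176,145),sfl=(244,66,264,142),scl=(380,62,402,138)).items():
    m,a,L,w,n=chisel(p,r,12); print(k,m.round(1),a.round(3),np.degrees(np.arctan2(a[1],a[0])).round(1),L.round(1),np.round(w),n)
for k,(x0,x1) in dict(pt=(146,233),fl=(234,317),cl=(321,409)).items():
    sub=C[50:160,x0:x1]; q=sub[(sub[...,2]>19)&(sub[...,2]<32)][:,:2]
    print(k,cv2.minAreaRect(q.astype(np.float32)))
cv2.imwrite('pics/crop.png',cv2.resize(p[50:280,130:420,::-1],None,fx=2.6,fy=2.6,interpolation=cv2.INTER_CUBIC))
E
```

```text
bench z [np.float64(0.9), np.float64(1.1), np.float64(1.6), np.float64(6.5), np.float64(5.8)]
cA [368.4 282. ] [-0.977 -0.213] -167.7 140.5 [33. 28. 14. 14. 13.] 496
pt [426.6 165.4] [-0.973  0.231] 166.6 142.2 [ 6. 10. 13. 13. 13.] 325
cB [461.8 -62. ] [-0.997  0.079] 175.4 137.4 [10. 12. 12. 25. 27.] 406
fl [ 421.5 -164.6] [-0.992 -0.126] -172.8 140.9 [13. 13. 13. 17. 18.] 400
spt [658.3 251.1] [-0.998 -0.058] -176.7 142.2 [ 7. 10. 12. 13. 12.] 319
sfl [666.9  58.8] [-0.998 -0.069] -176.0 140.2 [10. 12. 12. 15. 16.] 344
scl [ 670.8 -256.2] [-1.    -0.012] -179.3 140.7 [12. 12. 14. 27. 32.] 460
pt ((664.4532470703125, 194.37596130371094), (211.86204528808594, 168.61380004882812), 2.890878677368164)
fl ((652.6459350585938, 3.0992431640625), (209.92086791992188, 167.14944458007812), 3.3866827487945557)
cl ((651.2417602539062, -200.37542724609375), (209.24632263183594, 167.98751831054688), 0.5941522717475891)
```

View pics/crop.png

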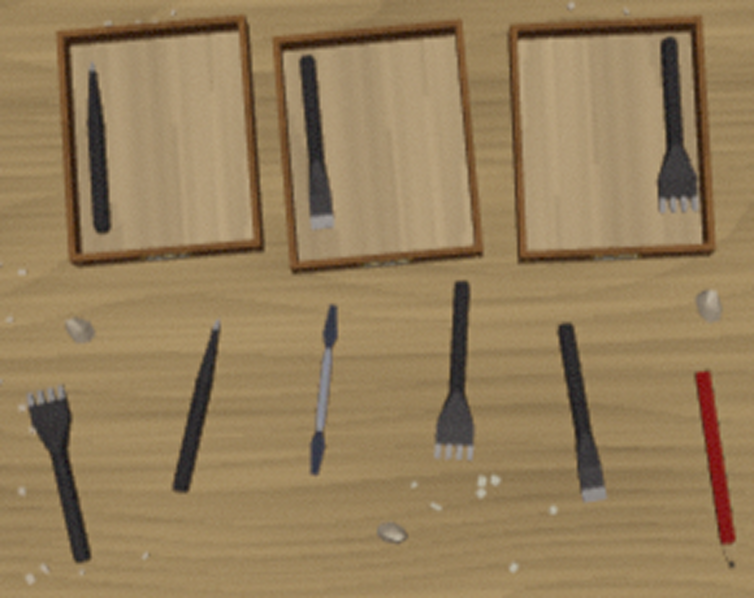

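The crop confirms the kinds. The pale tips were not segmented, so each measured midpoint sits about 6 mm towards the struck end. That is inside the balance zone, so I grip there. Flat first.

jog_arm(plan=[0.2925,0.37,-0.085,0,0,-6.4,0.2925,0.37,-0.085,0,0,-6.4,0.2925,0.37,-0.085,0,0,-6.4,0.2925,0.37,-0.085,0,0,-6.4,0.2925,0.37,-0.085,0,0,-6.4,0.2925,0.37,-0.085,0,0,-6.4,0.2925,0.37,-0.085,0,0,-6.4,0.2925,0.37,-0.085,0,0,-6.4,0.2925,0.37,-0.085,0,0,-6.4,0.2925,0.37,-0.085,0,0,-6.4,0.2925,0.37,-0.085,0,0,-6.4,0.2925,0.37,-0.085,0,0,-6.4,0.2925,0.37,-0.12,0,0,-6.4,0.2925,0.37,-0.155,0,0,-6.4,0.2925,0.37,-0.155,0,0,-6.4,0.2925,0.37,-0.155,0,0,-6.4], claw=0.05, force=25)

```text
clock: 1.7
eef_pos: [421.2, -165.5, 51.2]
eef_rot: [-3.141, 0.0, 0.124]
wrist_force: [0.9, 0.5, 0.5]
finger_gap: 49.8
finger_force: 0.0
```

```bash
python3 - <<'E'
from h import *
p,d=snap('side','s1'); q=proj('side',[[421.5,-164.6,7]])[0].astype(int); print(q)
x,y=max(q[0]-110,0),q[1]-110
cv2.imwrite('pics/s1c.png',cv2.resize(p[y:y+180,x:x+240,::-1],None,fx=3,fy=3,interpolation=cv2.INTER_CUBIC))
E
```

```text
[280 194]
```

View pics/s1c.png

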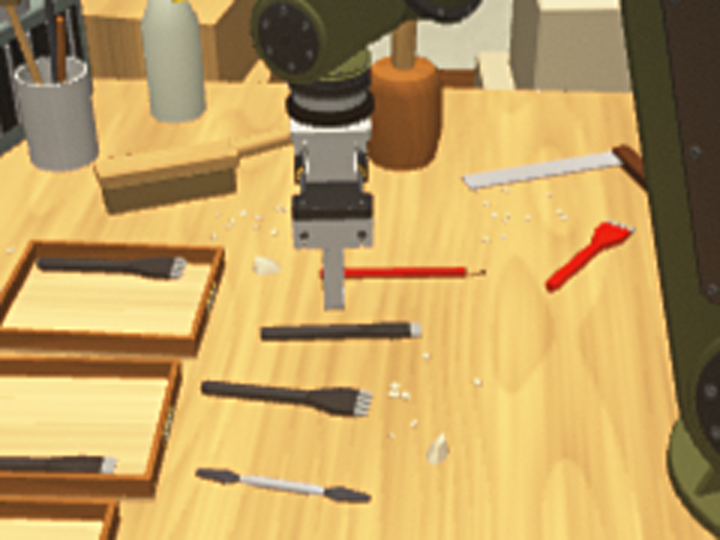

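The fingers (crop 333,300) stand above the flat's bar (330,330), and the projected grip point lands on the bar. Descending.

jog_arm(plan=[0,0,-0.025,0,0,0,0,0,-0.042,0,0,0,0,0,-0.0475,0,0,0,0,0,-0.0475,0,0,0,0,0,-0.0475,0,0,0])

```text
clock: 2.25
eef_pos: [422.2, -165.1, 4.2]
eef_rot: [3.141, -0.001, 0.125]
wrist_force: [0.5, 0.4, 0.6]
finger_gap: 50.0
finger_force: 0.0
```

jog_arm(plan=[0,0,0,0,0,0,0,0,0,0,0,0,0,0,0,0,0,0,0,0,0,0,0,0,0,0,0,0,0,0,0,0,0,0,0,0,0,0,0.01,0,0,0,0,0,0.04,0,0,0,0,0,0.07,0,0,0,0,0,0.08,0,0,0,0,0,0.08,0,0,0], claw=0.0, force=25)

```text
clock: 3.35
eef_pos: [422.0, -164.9, 84.0]
eef_rot: [3.14, -0.002, 0.125]
wrist_force: [-0.5, -0.1, -2.4]
finger_gap: 13.8
finger_force: 25.0
```

jog_arm(plan=[0.02,0.014,0,0,0,-0.5,0.05,0.035,0,0,0,-1,0.085,0.06,0,0,0,-1.5,0.12,0.085,0,0,0,-2,0.155,0.11,0,0,0,-2.5,0.19,0.135,0,0,0,-3,0.22,0.156,0,0,0,-3.7,0.237,0.168,0,0,0,-3.7,0.237,0.168,0,0,0,-3.7,0.237,0.168,-0.02,0,0,-3.7,0.237,0.168,-0.045,0,0,-3.7,0.237,0.168,-0.06,0,0,-3.7,0.237,0.168,-0.068,0,0,-3.7,0.237,0.168,-0.068,0,0,-3.7,0.237,0.168,-0.068,0,0,-3.7])

```text
clock: 4.85
eef_pos: [658.9, 3.2, 15.7]
eef_rot: [3.141, -0.001, 0.06]
wrist_force: [0.1, -0.2, -1.2]
finger_gap: 13.9
finger_force: 25.0
```

jog_arm(plan=[0,0,-0.003,0,0,0,0,0,-0.0055,0,0,0,0,0,-0.0065,0,0,0,0,0,-0.0065,0,0,0,0,0,-0.0065,0,0,0])

```text
clock: 5.35
eef_pos: [658.5, 3.4, 8.5]
eef_rot: [3.142, -0.0, 0.061]
wrist_force: [0.9, 0.2, -0.9]
finger_gap: 13.7
finger_force: 25.0
```

jog_arm(plan=[0,0,-0.0005,0,0,0,0,0,-0.001,0,0,0,0,0,-0.001,0,0,0])

```text
clock: 5.65
eef_pos: [658.7, 3.4, 8.1]
eef_rot: [3.142, -0.0, 0.06]
wrist_force: [-3.4, -0.6, 5.8]
finger_gap: 13.9
finger_force: 25.0
```

Contact with the floor, so releasing and lifting.

jog_arm(plan=[0,0,0,0,0,0,0,0,0,0,0,0,0,0,0,0,0,0,0,0,0,0,0,0,0,0,0.01,0,0,0,0,0,0.04,0,0,0,0,0,0.0755,0,0,0,0,0,0.0755,0,0,0], claw=0.03)

```text
clock: 6.45
eef_pos: [660.9, 3.3, 89.0]
eef_rot: [3.141, -0.008, 0.061]
wrist_force: [0.2, -0.3, 0.6]
finger_gap: 30.0
finger_force: 0.0
```

jog_arm(plan=[-0.03,-0.01,0,0,0,-1,-0.07,-0.023,0,0,0,-3,-0.11,-0.036,0,0,0,-5,-0.15,-0.05,0,0,0,-7,-0.18,-0.06,0,0,0,-8.1,-0.197,-0.0655,0,0,0,-8.1,-0.197,-0.0655,0,0,0,-8.1,-0.197,-0.0655,-0.03,0,0,-8.1,-0.197,-0.0655,-0.06,0,0,-8.1,-0.197,-0.0655,-0.075,0,0,-8.1,-0.197,-0.0655,-0.08,0,0,-8.1,-0.197,-0.0655,-0.08,0,0,-8.1,-0.197,-0.0655,-0.08,0,0,-8.1], claw=0.05)

```text
clock: 7.75
eef_pos: [462.3, -62.1, 3.7]
eef_rot: [3.141, -0.001, -0.081]
wrist_force: [0.6, 0.4, -0.1]
finger_gap: 50.5
finger_force: 0.0
```

jog_arm(plan=[0,0,0,0,0,0,0,0,0,0,0,0,0,0,0,0,0,0,0,0,0,0,0,0,0,0,0,0,0,0,0,0,0,0,0,0,0,0,0.01,0,0,0,0,0,0.04,0,0,0,0,0,0.07,0,0,0,0,0,0.08,0,0,0,0,0,0.08,0,0,0], claw=0.0, force=25)

```text
clock: 8.85
eef_pos: [462.1, -62.2, 84.0]
eef_rot: [3.141, -0.003, -0.081]
wrist_force: [0.3, -0.1, -2.3]
finger_gap: 13.5
finger_force: 25.0
```

```bash
python3 - <<'E'
from h import *
p,d=snap('side','s2')
cv2.imwrite('pics/s2c.png',cv2.resize(p[130:350,80:370,::-1],None,fx=2.6,fy=2.6,interpolation=cv2.INTER_CUBIC))
E
```

```text
(no output)
```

View pics/s2c.png

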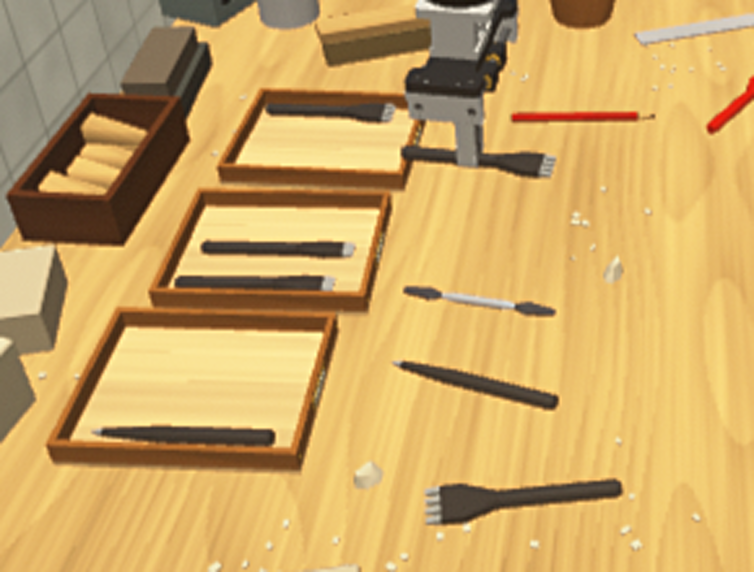

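The flat lies flat at the middle of its tray (crop 278,248). The claw is held level at (480,160). Placing it in the claw tray.

jog_arm(plan=[0.015,-0.011,0,0,0,0.5,0.04,-0.029,0,0,0,1,0.07,-0.0505,0,0,0,2,0.1,-0.072,0,0,0,3,0.13,-0.094,0,0,0,4,0.16,-0.115,0,0,0,5.2,0.183,-0.132,0,0,0,5.2,0.1955,-0.141,0,0,0,5.2,0.1955,-0.141,0,0,0,5.2,0.1955,-0.141,-0.02,0,0,5.2,0.1955,-0.141,-0.045,0,0,5.2,0.1955,-0.141,-0.06,0,0,5.2,0.1955,-0.141,-0.07,0,0,5.2,0.1955,-0.141,-0.0735,0,0,5.2,0.1955,-0.141,-0.0745,0,0,5.2,0.1955,-0.141,-0.0755,0,0,5.2,0.1955,-0.141,-0.0755,0,0,5.2])

```text
clock: 10.6
eef_pos: [657.4, -203.3, 8.2]
eef_rot: [3.141, -0.001, 0.01]
wrist_force: [-0.4, 0.2, -0.7]
finger_gap: 13.6
finger_force: 25.0
```

jog_arm(plan=[0,0,-0.0005,0,0,0,0,0,-0.0005,0,0,0])

```text
clock: 10.8
eef_pos: [657.4, -203.3, 8.1]
eef_rot: [3.141, -0.001, 0.01]
wrist_force: [-2.7, 0.5, 5.1]
finger_gap: 13.5
finger_force: 25.0
```

jog_arm(plan=[0,0,0,0,0,0,0,0,0,0,0,0,0,0,0,0,0,0,0,0,0,0,0,0,0,0,0.01,0,0,0,0,0,0.04,0,0,0,0,0,0.076,0,0,0,0,0,0.076,0,0,0], claw=0.03)

```text
clock: 11.6
eef_pos: [659.3, -204.0, 89.4]
eef_rot: [3.138, -0.008, 0.01]
wrist_force: [-0.2, 0.1, 0.6]
finger_gap: 29.8
finger_force: 0.0
```

jog_arm(plan=[-0.02,0.032,0,0,0,-1,-0.044,0.07,0,0,0,-3,-0.069,0.11,0,0,0,-5,-0.094,0.15,0,0,0,-7,-0.119,0.19,0,0,0,-9,-0.144,0.23,0,0,0,-11,-0.169,0.27,0,0,0,-13,-0.194,0.31,0,0,0,-14,-0.215,0.344,0,0,0,-14,-0.2305,0.3685,0,0,0,-14,-0.2305,0.3685,0,0,0,-14,-0.2305,0.3685,-0.03,0,0,-14,-0.2305,0.3685,-0.06,0,0,-14,-0.2305,0.3685,-0.075,0,0,-14,-0.2305,0.3685,-0.08,0,0,-14,-0.2305,0.3685,-0.08,0,0,-14,-0.2305,0.3685,-0.08,0,0,-14], claw=0.05)

```text
clock: 13.3
eef_pos: [427.2, 165.3, 3.8]
eef_rot: [-3.141, -0.001, -0.235]
wrist_force: [-0.0, -0.5, -1.4]
finger_gap: 49.6
finger_force: 0.0
```

jog_arm(plan=[0,0,0,0,0,0,0,0,0,0,0,0,0,0,0,0,0,0,0,0,0,0,0,0,0,0,0,0,0,0,0,0,0,0,0,0,0,0,0.01,0,0,0,0,0,0.04,0,0,0,0,0,0.07,0,0,0,0,0,0.08,0,0,0,0,0,0.08,0,0,0], claw=0.0, force=25)

```text
clock: 14.4
eef_pos: [427.1, 165.5, 84.0]
eef_rot: [-3.14, -0.002, -0.234]
wrist_force: [-0.1, 1.0, -2.5]
finger_gap: 13.7
finger_force: 25.0
```

jog_arm(plan=[0.02,0.0025,0,0,0,2,0.05,0.006,0,0,0,5,0.085,0.0105,0,0,0,8,0.12,0.015,0,0,0,11,0.155,0.019,0,0,0,14,0.19,0.0235,0,0,0,16.4,0.217,0.027,0,0,0,16.4,0.2295,0.0285,0,0,0,16.4,0.2295,0.0285,0,0,0,16.4,0.2295,0.0285,-0.02,0,0,16.4,0.2295,0.0285,-0.045,0,0,16.4,0.2295,0.0285,-0.06,0,0,16.4,0.2295,0.0285,-0.07,0,0,16.4,0.2295,0.0285,-0.0735,0,0,16.4,0.2295,0.0285,-0.0745,0,0,16.4,0.2295,0.0285,-0.0755,0,0,16.4,0.2295,0.0285,-0.076,0,0,16.4])

```text
clock: 16.1
eef_pos: [656.5, 194.0, 8.1]
eef_rot: [-3.141, -0.001, 0.052]
wrist_force: [-3.4, -0.7, 4.5]
finger_gap: 13.9
finger_force: 25.0
```

jog_arm(plan=[0,0,0,0,0,0,0,0,0,0,0,0,0,0,0,0,0,0,0,0,0,0,0,0,0,0,0.01,0,0,0,0,0,0.04,0,0,0,0,0,0.076,0,0,0,0,0,0.076,0,0,0], claw=0.03)

```text
clock: 16.9
eef_pos: [658.4, 194.4, 89.4]
eef_rot: [-3.14, -0.009, 0.052]
wrist_force: [-0.3, 0.7, 0.8]
finger_gap: 30.2
finger_force: 0.0
```

jog_arm(plan=[-0.02,0.006,0,0,0,1,-0.055,0.017,0,0,0,2,-0.09,0.0275,0,0,0,3,-0.125,0.038,0,0,0,4,-0.16,0.049,0,0,0,5,-0.195,0.06,0,0,0,6,-0.23,0.0705,0,0,0,8,-0.265,0.081,0,0,0,9.3,-0.2875,0.088,0,0,0,9.3,-0.2875,0.088,0,0,0,9.3,-0.2875,0.088,-0.03,0,0,9.3,-0.2875,0.088,-0.06,0,0,9.3,-0.2875,0.088,-0.075,0,0,9.3,-0.2875,0.088,-0.08,0,0,9.3,-0.2875,0.088,-0.08,0,0,9.3,-0.2875,0.088,-0.08,0,0,9.3], claw=0.05)

```text
clock: 18.5
eef_pos: [369.3, 282.1, 3.8]
eef_rot: [-3.141, -0.001, 0.214]
wrist_force: [-0.8, 0.3, -0.1]
finger_gap: 49.8
finger_force: 0.0
```

jog_arm(plan=[0,0,0,0,0,0,0,0,0,0,0,0,0,0,0,0,0,0,0,0,0,0,0,0,0,0,0,0,0,0,0,0,0,0,0,0,0,0,0.01,0,0,0,0,0,0.04,0,0,0,0,0,0.07,0,0,0,0,0,0.08,0,0,0,0,0,0.08,0,0,0], claw=0.0, force=25)

```text
clock: 19.6
eef_pos: [369.0, 282.2, 84.0]
eef_rot: [-3.141, -0.002, 0.214]
wrist_force: [-0.6, 1.1, -2.6]
finger_gap: 13.5
finger_force: 25.0
```

```bash
python3 - <<'E'
from h import *
p,d=snap('top','t2')
print(chisel(p,(340,62,376,138),12))
cv2.imwrite('pics/t2c.png',cv2.resize(p[50:280,130:420,::-1],None,fx=2.6,fy=2.6,interpolation=cv2.INTER_CUBIC))
E
```

```text
(array([ 657.48521312, -202.45342487]), array([-0.99993703, -0.01122216]), np.float64(142.6077529056519), [np.float64(11.986377590137216), np.float64(11.480817291882508), np.float64(11.541104288377863), np.float64(27.162157811903818), np.float64(29.99681617865689)], 445)
```

View pics/t2c.png

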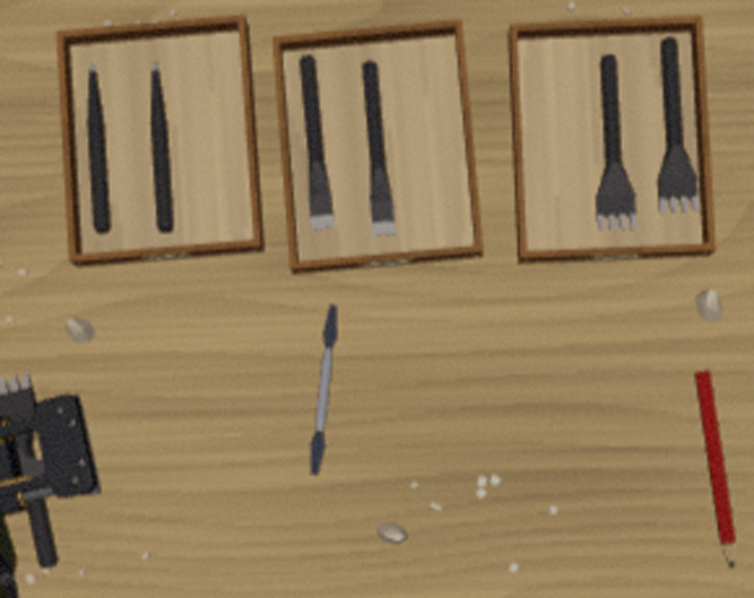

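All three placed chisels lie lengthwise beside their mates (crop 162,150; 378,150; 613,140), and the stored ones have not moved. The last claw is held (40,500).

jog_arm(plan=[0.01,-0.016,0,0,0,-0.5,0.027,-0.043,0,0,0,-1,0.048,-0.076,0,0,0,-2,0.07,-0.111,0,0,0,-3,0.092,-0.146,0,0,0,-4,0.114,-0.1805,0,0,0,-5,0.136,-0.2155,0,0,0,-6,0.158,-0.25,0,0,0,-7,0.18,-0.285,0,0,0,-8,0.202,-0.32,0,0,0,-9,0.224,-0.355,0,0,0,-10,0.246,-0.39,0,0,0,-11,0.266,-0.421,0,0,0,-11.7,0.2765,-0.438,0,0,0,-11.7,0.2765,-0.438,0,0,0,-11.7,0.2765,-0.438,0,0,0,-11.7])

```text
clock: 21.25
eef_pos: [644.1, -155.8, 80.7]
eef_rot: [-3.141, 0.003, 0.01]
wrist_force: [-0.8, 0.1, -2.0]
finger_gap: 13.8
finger_force: 25.0
```

jog_arm(plan=[0,0,-0.02,0,0,0,0,0,-0.045,0,0,0,0,0,-0.06,0,0,0,0,0,-0.07,0,0,0,0,0,-0.0735,0,0,0,0,0,-0.0745,0,0,0,0,0,-0.0755,0,0,0,0,0,-0.076,0,0,0])

```text
clock: 22.05
eef_pos: [645.5, -156.2, 8.1]
eef_rot: [3.141, -0.001, 0.01]
wrist_force: [-3.2, 1.5, 6.3]
finger_gap: 13.7
finger_force: 25.0
```

Contact. Release, lift and clear the view.

jog_arm(plan=[0,0,0,0,0,0,0,0,0,0,0,0,0,0,0,0,0,0,0,0,0,0,0,0,0,0,0.01,0,0,0,0,0,0.04,0,0,0,0,0,0.076,0,0,0,0,0,0.1,0,0,0,-0.04,0,0.12,0,0,0,-0.08,0,0.14,0,0,0,-0.12,0,0.15,0,0,0,-0.16,0,0.15,0,0,0,-0.2,0,0.15,0,0,0,-0.24,0,0.15,0,0,0,-0.28,0,0.15,0,0,0,-0.3,0,0.15,0,0,0,-0.3,0,0.15,0,0,0], claw=0.028)

```text
clock: 23.75
eef_pos: [343.7, -156.2, 157.9]
eef_rot: [3.141, -0.001, 0.009]
wrist_force: [0.0, -0.1, 0.7]
finger_gap: 27.9
finger_force: 0.0
```

```bash
python3 - <<'E'
from h import *
p,d=snap('top','t3')
cv2.imwrite('pics/t3c.png',cv2.resize(p[50:280,130:420,::-1],None,fx=2.6,fy=2.6,interpolation=cv2.INTER_CUBIC))
p,d=snap('side','s3')
C=cloud('side',d);m=(p.max(2)<75)&(C[...,0]>550)&(C[...,0]<760)&(C[...,1]<-110)&(C[...,1]>-290)&(C[...,2]<60); print(np.percentile(C[m][:,2],[5,50,95]))
cv2.imwrite('pics/s3c.png',cv2.resize(p[130:350,80:370,::-1],None,fx=2.6,fy=2.6,interpolation=cv2.INTER_CUBIC))
E
```

```text
[11.95289172 15.95319518 19.5383508 ]
```

View pics/t3c.png

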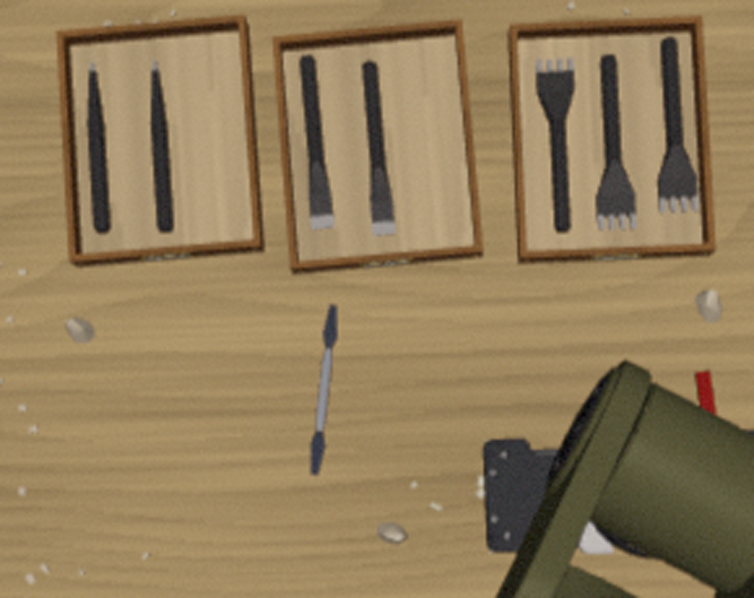

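View pics/s3c.png

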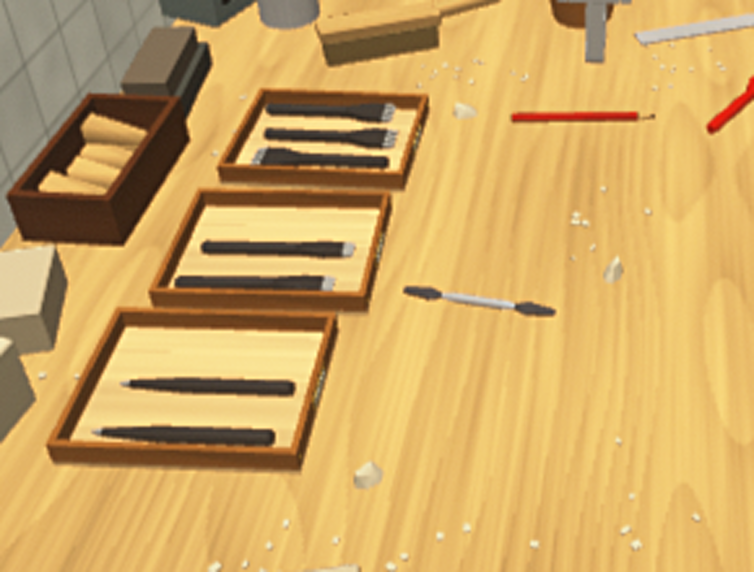

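Both views show all four chisels flat, lengthwise and apart in the right trays (top crop 162,150; 378,150; 613,140; 558,145), and the stored chisels have not moved.

```bash
python3 -c "from cell import manip; print(manip.sign_off())"
```

```text
the job is handed in; nothing more can be done
None
```

The four loose chisels are put away flat and lengthwise in their own kinds' trays, none on another and the stored ones unmoved, and the job was handed in at about 24 s of the 112 s allowed.

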